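Load the wooden block into the drill jig

TASK

Load the long wooden block with the key slot into the drill jig: set it upright, lengthwise, between the two guide rails at the jig's open end, slide it under the jig plate right up to the end stop, and let go of it. Leave the short wooden chock and the copper block where they are.

Things in the scene. Friction and masses are not known exactly. Their poses are not given: they have to be found in the camera images.
- wood_block: the workpiece: the longest wooden block, brown, with a small hole and a dark key slot in one broad face; 98 mm long (its y axis), 42 mm wide (x), 64 mm high (z), about 0.2 kg, standing upright on the bench on a 98 x 42 mm side. Origin at the centre of its underside. It may go into the jig either end first
- jig_seat (a point): point on top of the drill jig's base plate, 8 mm above the bench, where the centre of the block's underside lies when home; x axis along the channel from open end to end stop, z up. In this frame: guide rails 18 mm high, inner faces at y = -28 and +28 mm, from x = -100 to +38, flared mouth to x = -127; end stop face at x = +50, 50 mm high
- jig: metal drill jig fixed to the bench, axes as jig_seat, origin 8 mm below it. Base plate x = -130 to +75 mm, 124 mm wide. Jig plate with drill bush bridges the channel from x = +18 to +64; above the base plate its underside is at 74 mm, top 84, bush and screws 90; pillars at y = 41 to 61 mm each side. Channel open above before x = +18, so the block can be held by its rear end as it slides home
- chock: a short plain softwood chock, 35 x 45 x 55 mm high, origin at the centre of its underside; not to be moved. Beyond the two wooden blocks (farther from the robot) stands a fixed open carton 100 mm high
- copper_block: a dark brown copper electrode block with two round holes, 80 mm (x) by 26 mm (y), 95 mm high, standing; origin at the centre of its underside; not to be moved. Behind it, on the robot's right of the jig, stands a fixed open orange box 75 mm high: carry things over it
There are look-alikes about, which are no part of the job. Of the things shaped like the wood_block, the wooden one is meant.

How it is judged:
By the outcome, as a careful person would: the job done as asked, in the order asked, and still so for the second after the job is handed in, with the robot touching nothing.
It also fails if it takes over 38 s, if anything falls off the work surface, if the arm or the gripper's body presses on something with over 40 N, if the wrist force passes 120 N, or if a joint passes its speed limit or range.

ROBOT

A 7-joint arm with a two-finger parallel gripper is mounted at the origin on the work surface; the furniture and walls round the work are solid. World frame = base frame: x ahead of the robot, y to its left, z up, the work surface at z = 0. Lengths are in m, angles in degrees, forces in N, time in s.
With the tool pointing down it reaches from about 0.425 to 0.825 m from the base axis. Payload 3.6 kg.
Tool frame: the origin (TCP) lies on the centre line of the jaws, within the pads' length; the fingertips stand 14 mm ahead of it and the grasp point (between the pads) lies 5 mm behind it; z points along the fingers, y is the direction in which the jaws open and shut (so a half turn about z gives the same grasp; the last joint's range is limited). The gripper opens to 85 mm and grips with 20 to 120 N. Pads are 22 mm wide; open, the fingers measure 114 mm over their backs; the gripper's body (76 mm by 85 mm) begins 54 mm behind the grasp point. The pads swing forward as they close: fully open they stand 13 mm farther back than shut.
Start: joints at [-72.049, 35.231, -0.722, 81.555, 0.464, 63.22, -2.315], TCP at [0.217, 0.613, 0.245] pointing down, gripper open.
Joint ranges: [-178.69, 178.69], [-17.37, 117.87], [-77.05, 75.6], [15.02, 138.74], [-78.02, 258.01], [0.78, 113.62], [-162.83, 162.83]. Speed limits (degrees/s): [159.86, 159.86, 180, 180, 180, 180, 180].

INTERFACE

Orientations are given as a 3x3 rotation matrix whose columns are the frame's x, y, z axes.
In Python, from rig import readout, optics, manip gives the robot as it stands.
- The arm moves only by the tool step_arm, never from a script. Its argument "rows" is a list that holds one entry, the list of rows, each a list of 7 numbers: the finger opening in cm, from 0 to 8.54, then the shift along the tool's x, y, z in cm, then the turn, a rotation vector about the tool's x, y, z in units of 5 degrees (1.0 is 5 degrees). A call has 1 to 8 rows; each row shifts and turns the commanded pose from where the row before left it, along the tool's axes as they then stand; what a row does not reach is not made up. A row lasts 1/10 s, in which the tool goes at most 50 mm and 8.59 degrees, less where a joint would pass 70% of its speed; a pose out of reach is approached as far as the arm can. A call with a gripper value outside its range is refused whole. The fingers move at their own pace and stop on an object; "squeeze" is the grip in N (left out, the last holds). Time passes only in rows, so rows that do not move let the fingers close. It gives the time, the measured TCP pose, the force and the opening at its end, in the units of the state.
- readout.read_state(): the state, without advancing time (a new reading comes with each control period).
- optics.snapshot(name): name is "scene" or "top"; returns a dict with "pixels" (420x560x3 uint8, red, green, blue), "intrinsics" (3x3 intrinsics, pixels), "xyz" and "rotation" of the camera in the world. Camera axes: x right, y down, z forward; pixel columns grow to the right and rows downward; lengths in m; the calibration is good to about 2 mm. A picture is of the moment at which its call begins. There is no depth.
- manip.close_job(): hands the job in, once; it reports no verdict.
The state is a dict: "clock": time; "joint_pos": joint angles; "dq": joint speeds; "joint_efforts": joint torques, N m; "position": TCP position; "tool_rot": TCP orientation; "wrist_force": force on the tool from outside, world axes, zero at the start; "wrist_torque": the same for the moment, N m; "gripper_width": finger opening in m.
Only numpy, scipy, OpenCV 4.12 (cv2) and the standard library are available. Lean on these libraries where they do the work, as an engineer would, in place of code of your own. Each camera call takes 0.05 s, during which the arm holds its last target.

## Working session

There is one attempt and no reset: what is moved stays moved. The work goes in short steps, Python scripts to look and compute and a tool call to move; the robot and the scene stay as the last step left them, time stands still between calls to the robot, and variables do not carry over. Pictures are saved under pics/ and viewed, and the job is handed in when it is done.

Besides the shell and the picture viewer there is one more tool, called after "Call:" as a command line: name --argument value ..., lists and objects as JSON in quotes. step_arm: Moves the arm, as the interface text tells. Its arguments: {"type":"object","properties":{"rows":{"type":"array","items":{"type":"array","items":{"type":"array","items":{"type":"number"}}}},"squeeze":{"type":"number"}},"required":["rows"]}

```bash
mkdir -p pics; ls; python3 - <<'E'
from rig import readout, optics
import cv2,numpy as np
np.set_printoptions(precision=4,suppress=True)
s=readout.read_state();print(s)
for n in("scene","top"):
    d=optics.snapshot(n);cv2.imwrite(f"pics/{n}0.png",d["pixels"][:,:,::-1]);np.savez(f"pics/{n}0.npz",**d)
    print(n,d["intrinsics"],d["xyz"],d["rotation"])
E
```

```text
pics
{'clock': 0.0, 'joint_pos': array([-72.0505,  35.2884,  -0.723 ,  81.6416,   0.4654,  63.2184,
        -2.3172]), 'dq': array([-0.0612,  0.0742, -0.1133,  0.0835,  0.039 ,  0.0648, -0.096 ]), 'joint_efforts': array([ -0.0003, -46.9233,   0.2595, -17.1038,   0.0101,   0.0097,
         0.    ]), 'position': array([0.2164, 0.6122, 0.2441]), 'tool_rot': array([[-0.9428,  0.3332, -0.0008],
       [ 0.3332,  0.9428, -0.0024],
       [-0.0001, -0.0025, -1.    ]]), 'wrist_force': array([ 1.1638, -0.1299,  0.0684]), 'wrist_torque': array([0.0055, 0.0127, 0.0079]), 'gripper_width': 0.08555676046704577}
scene [[543.529    0.     279.6304]
 [  0.     543.529  196.1374]
 [  0.       0.       1.    ]] [-0.3883 -1.188   1.0578] [[ 0.8042 -0.3394  0.488 ]
 [-0.5944 -0.4715  0.6515]
 [ 0.009  -0.8139 -0.5809]]
top [[408.2781   0.     279.4307]
 [  0.     408.2781 214.9596]
 [  0.       0.       1.    ]] [ 0.4232 -0.0321  1.0978] [[ 0.0015 -0.9979  0.0644]
 [-1.     -0.0021 -0.0084]
 [ 0.0085 -0.0644 -0.9979]]
```

View pics/scene0.png

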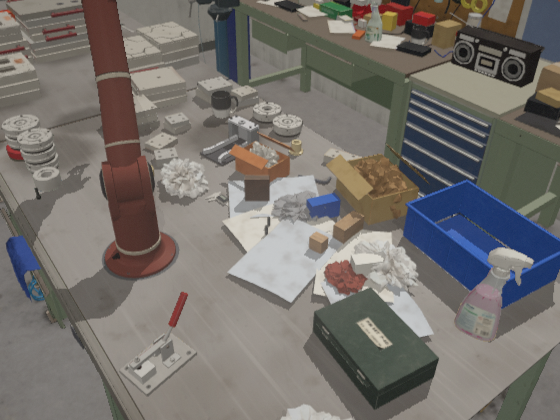

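View pics/top0.png

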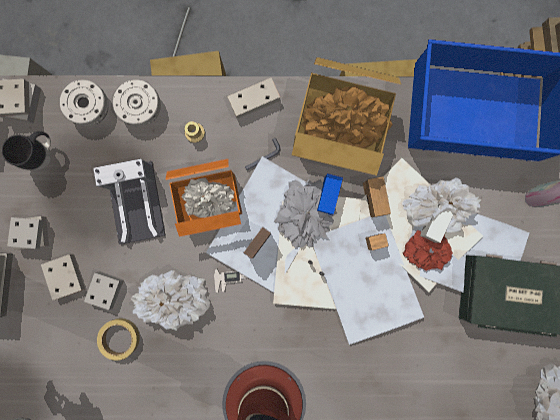

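The top view shows the wood block at about (377,197), with the chock at (377,241) and the blue look-alike at (330,195). The copper block is at (257,243), and the jig is at (130,200) with its open end towards the robot. I'll enlarge these.

```bash
python3 - <<'E'
import cv2
t=cv2.imread("pics/top0.png");s=cv2.imread("pics/scene0.png")
def c(im,x,y,w,h,k,n): cv2.imwrite("pics/"+n,cv2.resize(im[y:y+h,x:x+w],None,fx=k,fy=k,interpolation=cv2.INTER_CUBIC))
c(t,310,160,100,100,6,"c1.png")
c(t,85,150,90,100,6,"c2.png")
c(s,290,180,90,80,7,"c3.png")
c(s,190,100,120,100,6,"c4.png")
E
```

```text
(no output)
```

View pics/c1.png

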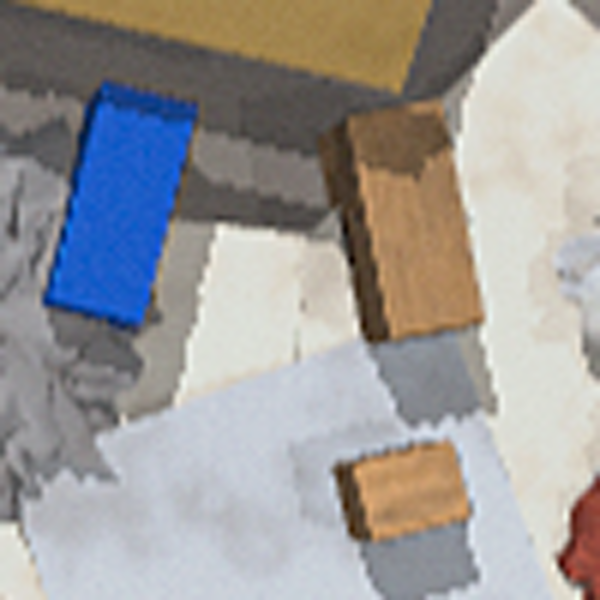

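View pics/c2.png

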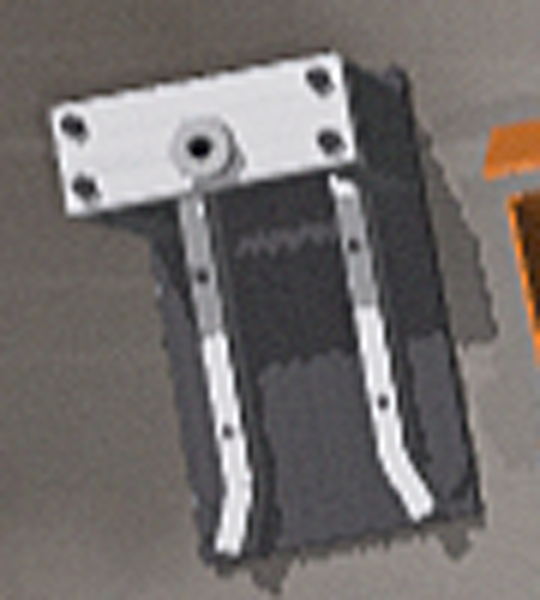

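View pics/c3.png

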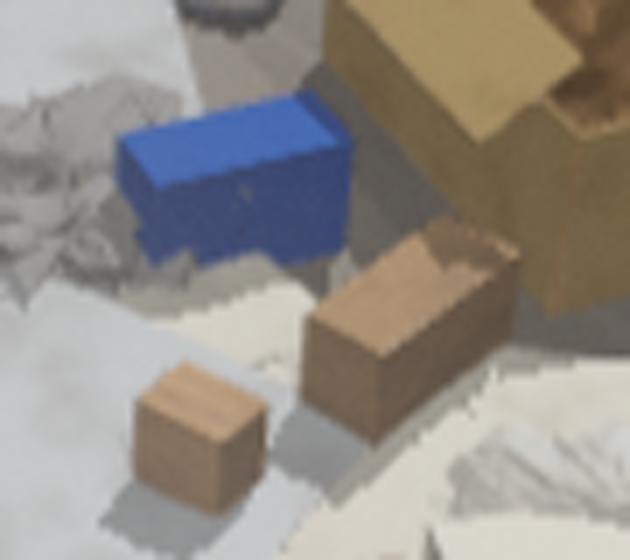

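View pics/c4.png

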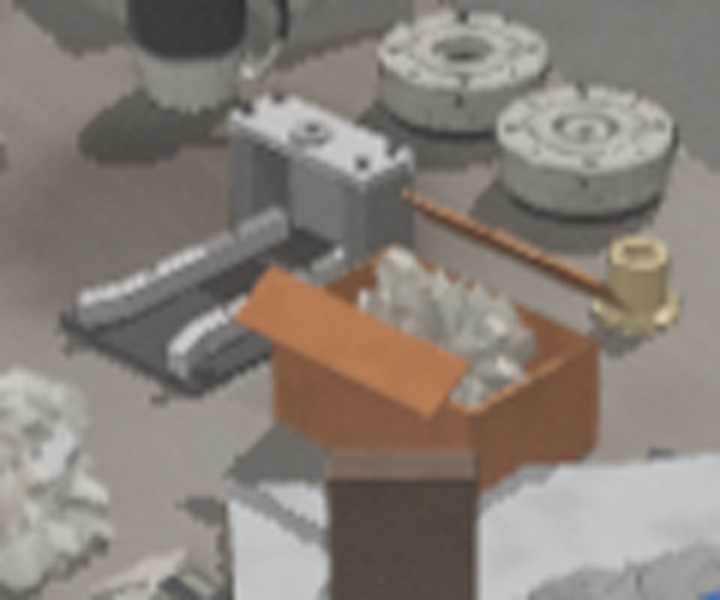

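```bash
cat > h.py <<'E'
import numpy as np
from scipy.optimize import least_squares
np.set_printoptions(precision=4,suppress=True)
cam={n:np.load(f"pics/{n}0.npz") for n in("top","scene")}
def proj(n,P):
    d=cam[n];p=(np.atleast_2d(P)-d["xyz"])@d["rotation"];q=p@d["intrinsics"].T
    return q[:,:2]/q[:,2:]
def ray(n,uv,z):
    d=cam[n];r=d["rotation"]@np.linalg.solve(d["intrinsics"],[*uv,1]);t=(z-d["xyz"][2])/r[2];return d["xyz"]+t*r
def cr(x,y,o,k): return np.array([o[0]+(x+.5)/k-.5,o[1]+(y+.5)/k-.5])
def fit(obs,x0):
    def w(p,l):
        c,s=np.cos(p[2]),np.sin(p[2]);return np.array([p[0]+c*l[0]-s*l[1],p[1]+s*l[0]+c*l[1],l[2]])
    def f(p): return np.concatenate([proj(n,w(p,l))[0]-uv for n,l,uv in obs])
    r=least_squares(f,x0,loss="soft_l1");
    return r.x,f(r.x).reshape(-1,2)
E
python3 - <<'E'
from h import *
T=lambda x,y:cr(x,y,(310,160),6); S=lambda x,y:cr(x,y,(290,180),7)
# local: x along length(far), y left
def blk(ob): return [(n,np.array(l)/1000,u) for n,l,u in ob]
ot=[("top",(49,21,64),T(347,115)),("top",(49,-21,64),T(440,100)),("top",(-49,-21,64),T(482,322)),("top",(-49,21,64),T(388,340))]
os=[("scene",(-49,21,64),S(305,318)),("scene",(-49,-21,64),S(380,355)),("scene",(49,-21,64),S(518,255)),("scene",(49,21,64),S(432,215)),("scene",(-49,21,0),S(303,395)),("scene",(-49,-21,0),S(375,443)),("scene",(49,-21,0),S(513,330))]
for o in(ot,os,ot+os):
    p,r=fit(blk(o),[.5,-.25,0]);print("block",p[:2],np.degrees(p[2]));print(r.T)
T=lambda x,y:cr(x,y,(85,150),6); S=lambda x,y:cr(x,y,(190,100),6)
# seat frame x,y ; z above bench
ot=[("top",(64,61,92),T(52,108)),("top",(64,-61,92),T(342,53)),("top",(18,-61,92),T(355,160)),("top",(18,61,92),T(68,215)),
("top",(-100,28,26),T(250,482)),("top",(-100,-28,26),T(380,455)),("top",(-130,62,8),T(205,562)),("top",(-130,-62,8),T(480,522))]
os=[("scene",(18,61,92),S(232,118)),("scene",(18,-61,92),S(362,185)),("scene",(64,-61,92),S(412,158))]
for o in(ot,os,ot+os):
    p,r=fit(blk(o),[.55,.35,0]);print("jig",p[:2],np.degrees(p[2]));print(r.T)
print("flap corner", [ray("top",cr(400,92,(310,160),6),z) for z in(.1,.12)])
cr_=lambda x,y:cr(x,y,(310,160),6)
print("chock far edge",ray("top",cr_(455,440),.055),ray("top",cr_(360,465),.055),"blue near/right",ray("top",cr_(197,105),.064),ray("top",cr_(140,325),.064))
E
```

```text
block [ 0.5387 -0.2936] 9.782465489339796
[[-0.3738  0.2379  0.333  -0.201 ]
 [-0.1121 -0.3338  0.3363  0.1032]]
block [ 0.5439 -0.2875] 12.204619499220303
[[-0.0404  0.8712  0.2384  1.0624 -1.1595 -0.1064 -1.1019]
 [-1.3852 -0.6503 -1.6271 -1.5089  4.2856  3.5418  4.1579]]
block [ 0.5396 -0.2926] 10.651226192761296
[[-1.0336 -0.4693  0.1931 -0.292  -0.2639  0.4413  0.614   1.6083 -1.3816
  -0.5317 -0.7426]
 [-0.292  -0.7566 -0.1931 -0.1807 -0.2577  0.6928 -0.0139 -0.1048  5.4317
   4.9063  5.7992]]
jig [0.5545 0.35  ] 10.883023884307184
[[-0.3745 -0.0057  0.9191 -0.0791  0.3985 -0.1005 -0.4521 -0.1201]
 [-0.4428 -0.3134 -0.0999 -0.1594  0.4836  0.9815  0.8381 -1.2517]]
jig [0.5548 0.3529] 8.58426355231958
[[-0.2361 -0.2451  0.5274]
 [-0.078  -0.1539  0.2062]]
jig [0.5544 0.3501] 10.840465342785436
[[-0.4    -0.0249  0.8863 -0.1183  0.33   -0.1661 -0.5296 -0.1912 -0.5181
   0.4428  0.8672]
 [-0.4131 -0.2483 -0.0319 -0.127   0.53    1.0435  0.8762 -1.1797  0.3815
  -0.109   0.0872]]
flap corner [array([ 0.5872, -0.2794,  0.1   ]), array([ 0.5839, -0.2744,  0.12  ])]
chock far edge [ 0.445 -0.312  0.055] [ 0.4343 -0.2713  0.055 ] blue near/right [ 0.5873 -0.2016  0.064 ] [ 0.4933 -0.1766  0.064 ]
```

```bash
python3 - <<'E'
from h import *
import cv2
s=cv2.imread("pics/scene0.png")
a=cv2.resize(s[195:265,300:370],None,fx=11,fy=8.5,interpolation=cv2.INTER_NEAREST)
# draw the predicted wireframe
S=lambda u:(int((u[0]+.5-300)*11),int((u[1]+.5-195)*8.5))
p=[.5387,-.2936,np.radians(9.78)]
c,sn=np.cos(p[2]),np.sin(p[2])
for x in(-.049,.049):
  for y in(-.021,.021):
    for z in(0,.064):
      u=proj("scene",[p[0]+c*x-sn*y,p[1]+sn*x+c*y,z])[0]; cv2.circle(a,S(u),4,(0,0,255) if z else (0,255,0),-1); print(x,y,z,u)
cv2.imwrite("pics/c5.png",a)
E
```

```text
-0.049 -0.021 0 [342.3439 248.0006]
-0.049 -0.021 0.064 [344.0258 231.2118]
-0.049 0.021 0 [331.3398 241.5627]
-0.049 0.021 0.064 [332.7405 224.871 ]
0.049 -0.021 0 [362.2612 232.9486]
0.049 -0.021 0.064 [364.3376 216.4138]
0.049 0.021 0 [351.3579 226.9407]
0.049 0.021 0.064 [353.1596 210.5056]
```

View pics/c5.png

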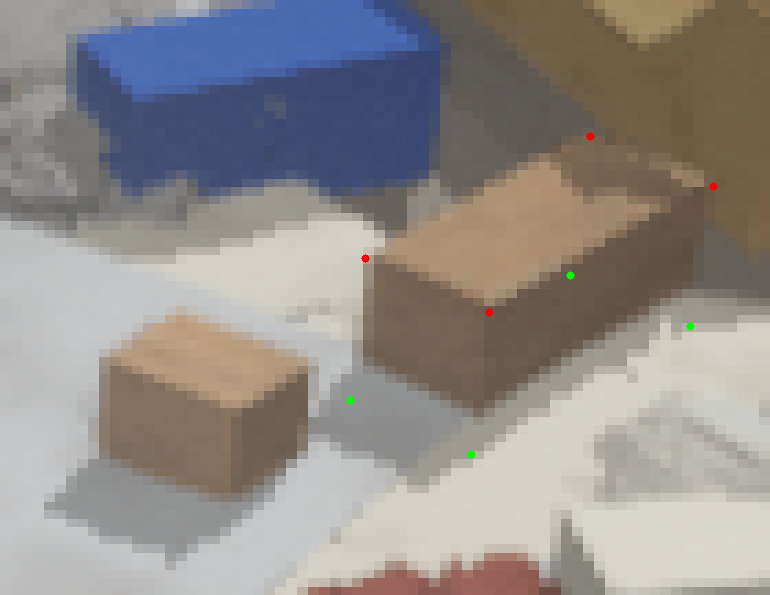

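```bash
python3 - <<'E'
from h import *
import cv2
t=cv2.imread("pics/top0.png");s=cv2.imread("pics/scene0.png")
cv2.imwrite("pics/c6.png",np.vstack([cv2.resize(t[205:355,270:460],None,fx=4,fy=4)[:300*1],]))
cv2.imwrite("pics/c6.png",cv2.resize(t[205:350,270:460],None,fx=4,fy=4,interpolation=cv2.INTER_CUBIC))
cv2.imwrite("pics/c7.png",cv2.resize(s[170:310,220:400],None,fx=4,fy=4,interpolation=cv2.INTER_CUBIC))
E
```

```text
(no output)
```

View pics/c6.png

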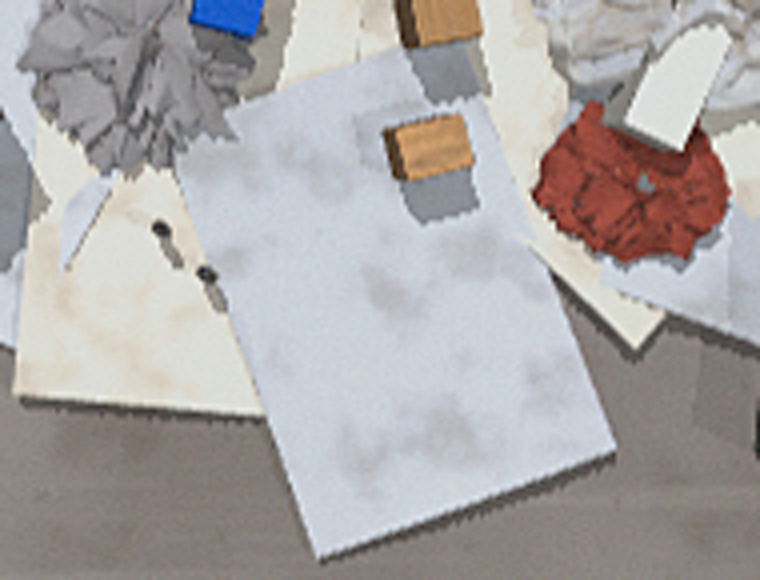

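View pics/c7.png

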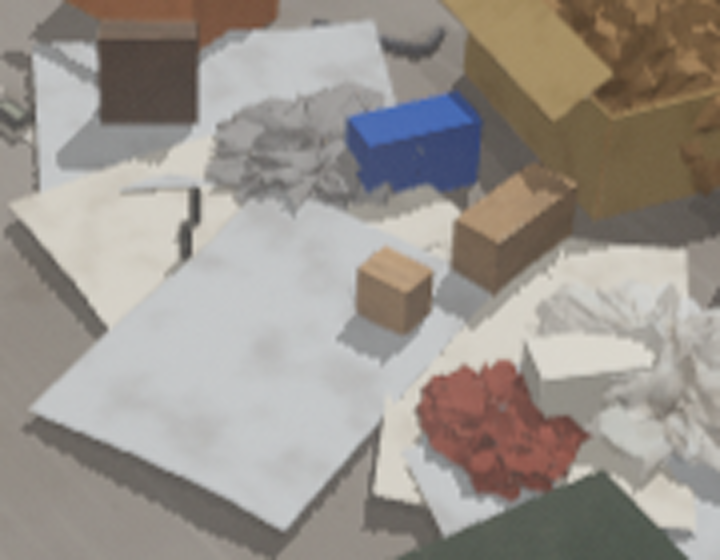

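```bash
python3 - <<'E'
from h import *
for a,b in(((618,450),(285,530)),((320,557),(35,410))):
    a=cr(*a,(270,205),4);b=cr(*b,(220,170),4)
    r=least_squares(lambda P:np.r_[proj("top",P)[0]-a,proj("scene",P)[0]-b],[.4,-.2,0]);print(r.x,r.fun)
# block top z free
T=lambda x,y:cr(x,y,(310,160),6); S=lambda x,y:cr(x,y,(290,180),7)
for a,b in((T(347,115),S(432,215)),(T(440,100),S(518,255)),(T(482,322),S(380,355)),(T(388,340),S(305,318))):
    r=least_squares(lambda P:np.r_[proj("top",P)[0]-a,proj("scene",P)[0]-b],[.4,-.2,0]);print(r.x,r.fun)
E
```

```text
[ 0.2266 -0.4196  0.02  ] [ 0.1217 -0.1724 -0.2084  0.0111]
[ 0.1575 -0.2254  0.0152] [ 0.2528 -0.358  -0.4663 -0.0337]
[ 0.5808 -0.2636  0.0663] [-0.536   0.76    1.0956 -0.2297]
[ 0.5891 -0.3047  0.0656] [-0.0876  0.1243  0.1762 -0.0411]
[ 0.4946 -0.3211  0.0662] [-0.0216  0.0307  0.0424 -0.0077]
[ 0.4873 -0.282   0.0637] [ 0.0577 -0.0819 -0.1147  0.0182]
```

```bash
cat >> h.py <<'E'
def go(target,yaw=None,zrot=True):
    """delta in current tool axes, cm, and turn (units of 5deg) so that tool y points at yaw deg"""
    from rig import readout
    s=readout.read_state();R=s["tool_rot"];d=R.T@(np.array(target)-s["position"])*100
    print("t",s["clock"],"pos",s["position"],"w",s["gripper_width"],"F",s["wrist_force"])
    y=np.degrees(np.arctan2(R[1,1],R[0,1]))
    print("delta cm (current axes)",d,"tool y yaw",y,"tilt z",R[:,2])
    if yaw is not None: print("turn z units",-(yaw-y)/5)
    print("q",s["joint_pos"])
    return d
E
python3 - <<'E'
from h import *
# after rotation to yaw 100.3
a=np.radians(100.3);y=np.array([np.cos(a),np.sin(a),0]);z=np.array([0,0,-1.]);R=np.stack([np.cross(y,z),y,z],1)
p=np.array([.2164,.6122,.2441])
for t in([.50,.15,.245],[.5115,-.2979,.16],[.5115,-.2979,.042]):
    print(R.T@(np.array(t)-p)*100);p=np.array(t)
go([.5,.15,.245],100.3)
E
```

```text
[-19.6387 -50.546   -0.09  ]
[  6.8771 -44.2738   8.5   ]
[ 0.   0.  11.8]
t 0.1 pos [0.2164 0.6122 0.2442] w 0.08538286755928201 F [-0.8864 -0.6871  0.504 ]
delta cm (current axes) [-42.1398 -34.1311   0.0061] tool y yaw 70.53566388640009 tilt z [-0.0007 -0.0022 -1.    ]
turn z units -5.952867222719982
q [-72.049   35.2858  -0.7235  81.6304   0.4652  63.2216  -2.3145]
```

Call:
step_arm --rows '[[[8.5, 0, 0, 0, 0, 0, -1.5], [8.5, 0, 0, 0, 0, 0, -1.5], [8.5, 0, 0, 0, 0, 0, -1.5], [8.5, 0, 0, 0, 0, 0, -1.45], [8.5, -1.4, -3.6, 0, 0, 0, 0], [8.5, -1.4, -3.6, 0, 0, 0, 0], [8.5, -1.4, -3.6, 0, 0, 0, 0], [8.5, -1.4, -3.6, 0, 0, 0, 0]]]'

```text
clock: 0.9
position: [0.298, 0.4794, 0.2448]
tool_rot: [[-0.984, -0.179, -0.0], [-0.179, 0.984, -0.001], [0.001, -0.001, -1.0]]
wrist_force: [-0.0, 0.4, -0.3]
gripper_width: 0.0847
```

Call:
step_arm --rows '[[[7.0, -1.75, -4.5, 0, 0, 0, 0], [7.0, -1.75, -4.5, 0, 0, 0, 0], [7.0, -1.75, -4.5, 0, 0, 0, 0], [7.0, -1.75, -4.5, 0, 0, 0, 0], [7.0, -1.75, -4.5, 0, 0, 0, 0], [7.0, -1.75, -4.5, 0, 0, 0, 0], [7.0, -1.75, -4.5, 0, 0, 0, 0], [7.0, -1.75, -4.5, 0, 0, 0, 0]]]'

```text
clock: 1.7
position: [0.4999, 0.15, 0.2451]
tool_rot: [[-0.984, -0.179, -0.001], [-0.179, 0.984, -0.0], [0.001, -0.0, -1.0]]
wrist_force: [0.5, 0.3, 0.2]
gripper_width: 0.0701
```

```bash
python3 -c "
from h import *
go([.5115,-.2979,.16],100.3)"
```

```text
t 1.7 pos [0.4999 0.15   0.2451] w 0.07012985747456638 F [0.4932 0.3268 0.2391]
delta cm (current axes) [  6.8575 -44.2783   8.5134] tool y yaw 100.28978363346086 tilt z [-0.0006 -0.0001 -1.    ]
turn z units -0.002043273307828031
q [-15.2587  23.9771  -5.5214 102.5652   2.7778  53.6227  78.3338]
```

Call:
step_arm --rows '[[[7.0, 0.6, -4.0, 0, 0, 0, 0], [7.0, 0.6, -4.0, 0, 0, 0, 0], [7.0, 0.6, -4.0, 0, 0, 0, 0], [7.0, 0.6, -4.0, 0, 0, 0, 0], [7.0, 0.6, -4.0, 0, 0, 0, 0], [7.0, 0.6, -4.0, 0, 0, 0, 0], [7.0, 0.6, -4.0, 0, 0, 0, 0], [7.0, 0.6, -4.0, 1, 0, 0, 0]]]'

```text
clock: 2.5
position: [0.5098, -0.1733, 0.2361]
tool_rot: [[-0.984, -0.179, 0.002], [-0.179, 0.984, -0.001], [-0.002, -0.001, -1.0]]
wrist_force: [1.2, 0.7, 0.3]
gripper_width: 0.0702
```

Call:
step_arm --rows '[[[7.0, 0.7, -4.0, 2.5, 0, 0, 0], [7.0, 0.7, -4.0, 2.5, 0, 0, 0], [7.0, 0.7, -4.28, 2.5, 0, 0, 0], [7.0, 0, 0, 0, 0, 0, 0], [7.0, 0, 0, 0, 0, 0, 0]]]'

```text
clock: 3.0
position: [0.5093, -0.297, 0.1589]
tool_rot: [[-0.984, -0.175, -0.003], [-0.175, 0.984, 0.001], [0.003, 0.002, -1.0]]
wrist_force: [0.5, 0.9, 0.2]
gripper_width: 0.0699
```

```bash
python3 -c "
from h import *
from rig import optics
import cv2
go([.5115,-.2979,.042],100.3)
for n in('top','scene'):
  d=optics.snapshot(n)['pixels'][:,:,::-1]
  cv2.imwrite('pics/%s1.png'%n,d)
  d=d[130:270,290:440] if n=='top' else d[150:270,270:400]
  cv2.imwrite('pics/%s1c.png'%n,cv2.resize(d,None,fx=4,fy=4,interpolation=2))
"
```

```text
t 3.0 pos [ 0.5093 -0.297   0.1589] w 0.06994090372371607 F [0.4534 0.9418 0.1875]
delta cm (current axes) [-0.227  -0.1453 11.6843] tool y yaw 100.10613982980695 tilt z [-0.0029  0.0013 -1.    ]
turn z units -0.038772034038609605
q [ 29.0439  35.3054  -1.4809  97.6744   1.1819  47.2151 127.1359]
```

View pics/top1c.png

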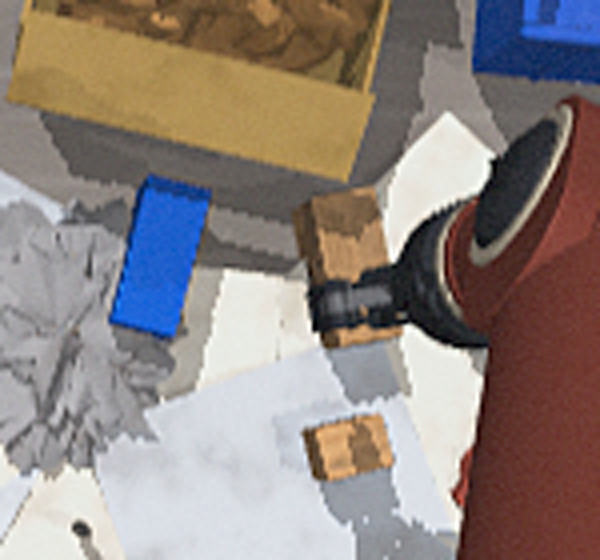

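View pics/scene1c.png

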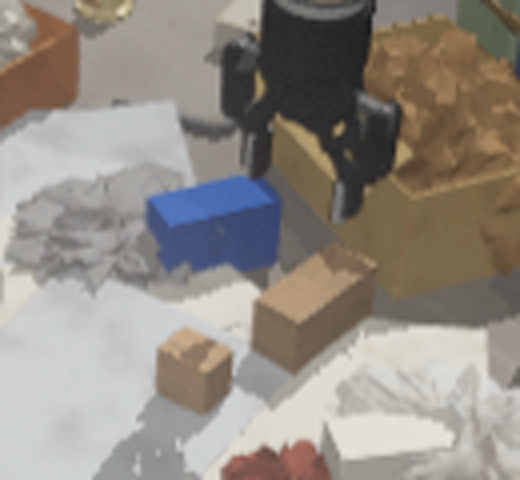

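The gripper hangs over the rear half of the block, straddling it (top crop (350,300)), and the carton flap overhangs near the block's far end. I'll descend.

Call:
step_arm --rows '[[[7.0, -0.12, -0.07, 2.5, 0, 0, 0], [7.0, -0.1, -0.07, 2.5, 0, 0, 0], [7.0, 0, 0, 2.5, 0, 0, 0], [7.0, 0, 0, 2.0, 0, 0, 0], [7.0, 0, 0, 1.3, 0, 0, 0], [7.0, 0, 0, 0.7, 0, 0, 0], [7.0, 0, 0, 0, 0, 0, 0]]]'

```text
clock: 3.8
position: [0.5133, -0.2962, 0.0453]
tool_rot: [[-0.984, -0.18, -0.0], [-0.18, 0.984, 0.001], [0.0, 0.001, -1.0]]
wrist_force: [0.3, -0.9, -0.1]
gripper_width: 0.0696
```

```bash
python3 -c "
from h import *
from rig import optics
import cv2
go([.5115,-.2979,.042],100.3)
for n in('top','scene'):
  d=optics.snapshot(n)['pixels'][:,:,::-1]
  d=d[130:270,290:440] if n=='top' else d[150:270,270:400]
  cv2.imwrite('pics/%s2c.png'%n,cv2.resize(d,None,fx=4,fy=4,interpolation=2))
"
```

```text
t 3.8 pos [ 0.5133 -0.2962  0.0453] w 0.06957970461391913 F [ 0.3242 -0.9262 -0.074 ]
delta cm (current axes) [ 0.2042 -0.1364  0.3252] tool y yaw 100.35682576122217 tilt z [-0.0003  0.0005 -1.    ]
turn z units 0.011365152244434285
q [ 28.7104  44.616   -1.343  101.7696   1.6689  33.6606 126.7215]
```

View pics/scene2c.png

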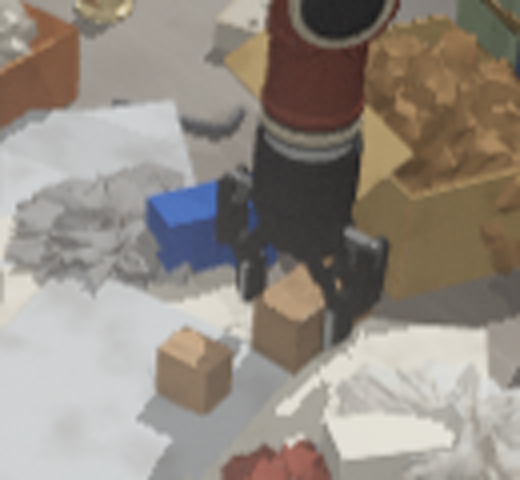

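The fingers straddle the block with nothing else touched. I'll close.

Call:
step_arm --rows '[[[7.0, 0.2, -0.14, 0.25, 0, 0, 0], [5.0, 0, 0, 0, 0, 0, 0], [3.6, 0, 0, 0, 0, 0, 0], [3.6, 0, 0, 0, 0, 0, 0], [3.6, 0, 0, 0, 0, 0, 0], [3.6, 0, 0, 0, 0, 0, 0], [3.6, 0, 0, 0, 0, 0, 0], [3.6, 0, 0, 0, 0, 0, 0]]]' --squeeze 70

```text
clock: 4.7
position: [0.5116, -0.2991, 0.0435]
tool_rot: [[-0.984, -0.178, 0.001], [-0.178, 0.984, -0.001], [-0.001, -0.001, -1.0]]
wrist_force: [0.2, 0.2, 5.8]
gripper_width: 0.0416
```

Call:
step_arm --rows '[[[3.6, 0, 0, -0.5, 0, 0, 0], [3.6, 0, 0, -0.7, 0, 0, 0], [3.6, 0.7, 0, -0.3, 0, 0, 0], [3.6, 1.0, 0, -0.2, 0, 0, 0], [3.6, 1.0, 0, -0.2, 0, 0, 0], [3.6, 0.3, 0, -1.0, 0, 0, 0], [3.6, 0, 0, -2, 0, 0, 0], [3.6, 0, 0, -2.5, 0, 0, 0]]]'

```text
clock: 5.5
position: [0.4806, -0.304, 0.1172]
tool_rot: [[-0.984, -0.178, -0.002], [-0.178, 0.984, 0.001], [0.002, 0.002, -1.0]]
wrist_force: [0.8, 0.5, -1.8]
gripper_width: 0.0412
```

```bash
python3 -c "
from h import *
from rig import optics
import cv2
go([.48,-.3,.25],100.3)
for n in('top','scene'):
  d=optics.snapshot(n)['pixels'][:,:,::-1]
  d=d[130:270,290:440] if n=='top' else d[150:270,270:400]
  cv2.imwrite('pics/%s3c.png'%n,cv2.resize(d,None,fx=4,fy=4,interpolation=2))
"
```

```text
t 5.5 pos [ 0.4806 -0.304   0.1172] w 0.04121705556114096 F [ 0.7678  0.4558 -1.8471]
delta cm (current axes) [  0.0099   0.4222 -13.2835] tool y yaw 100.24343356610397 tilt z [-0.0021  0.0012 -1.    ]
turn z units -0.011313286779204646
q [ 31.2606  36.9729  -1.8032 103.235    1.6898  39.954  128.7653]
```

View pics/scene3c.png

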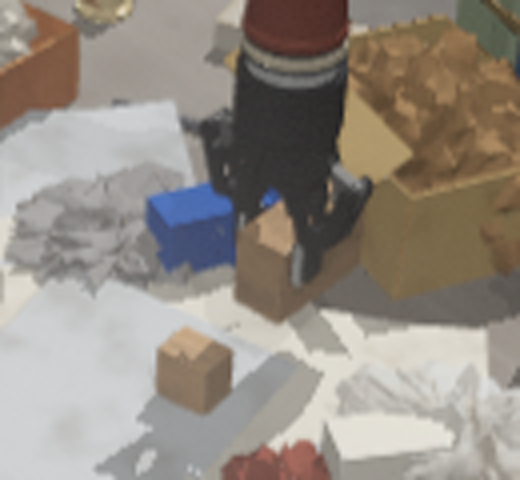

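View pics/top3c.png

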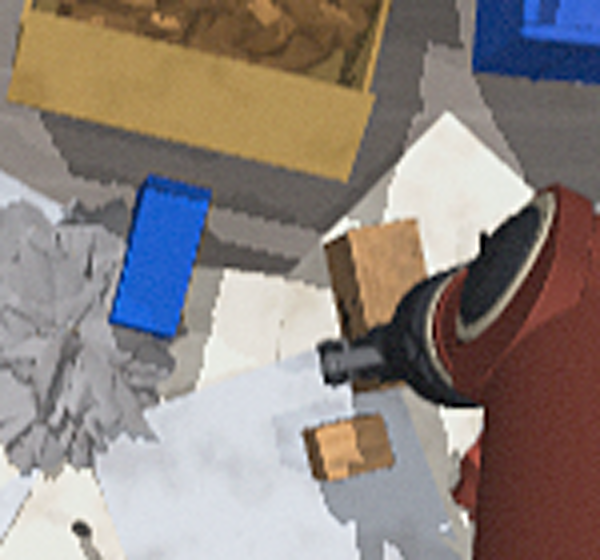

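Held level, the far end is clear of the carton flap, and the chock is untouched. Next I'll lift and carry it over.

Call:
step_arm --rows '[[[3.6, 0, 0, -3.0, 0, 0, 0], [3.6, 0, 0, -4.0, 0, 0, 0], [3.6, -0.3, 1.9, -4.0, 0, 0, 0], [3.6, -0.6, 3.6, -2.3, 0, 0, -0.11], [3.6, -0.65, 4.0, 0, 0, 0, 0], [3.6, -0.65, 4.0, 0, 0, 0, 0], [3.6, -0.65, 4.0, 0, 0, 0, 0], [3.6, -0.65, 4.0, 0, 0, 0, 0]]]'

```text
clock: 6.4
position: [0.4754, -0.0849, 0.2494]
tool_rot: [[-0.982, -0.188, -0.001], [-0.188, 0.982, 0.0], [0.001, 0.0, -1.0]]
wrist_force: [0.6, 0.8, -1.7]
gripper_width: 0.041
```

Call:
step_arm --rows '[[[3.6, -0.65, 4.0, 0, 0, 0, 0], [3.6, -0.65, 4.0, 0, 0, 0, 0], [3.6, -0.65, 4.0, 0, 0, 0, 0], [3.6, -0.65, 4.0, 0, 0, 0, 0], [3.6, -0.65, 4.0, 0, 0, 0, 0], [3.6, -0.65, 4.0, 0, 0, 0, 0], [3.6, -0.65, 4.0, 0, 0, 0, 0], [3.6, -0.65, 4.0, 0, 0, 0, 0]]]'

```text
clock: 7.2
position: [0.4665, 0.2388, 0.2492]
tool_rot: [[-0.982, -0.188, -0.001], [-0.188, 0.982, -0.001], [0.001, -0.0, -1.0]]
wrist_force: [0.9, -0.2, -1.1]
gripper_width: 0.0416
```

```bash
python3 -c "
from h import *
go([.466,.3332,.25],100.85)"
```

```text
t 7.2 pos [0.4665 0.2388 0.2492] w 0.041627345454117615 F [ 0.8517 -0.1996 -1.0786]
delta cm (current axes) [-1.721   9.2791 -0.0842] tool y yaw 100.814410118159 tilt z [-0.001  -0.0007 -1.    ]
turn z units -0.0071179763681982425
q [-23.3492  24.0518  -8.8695 101.8111   4.4296  54.5429  66.7777]
```

Call:
step_arm --rows '[[[3.6, -0.6, 3.1, 0, 0, 0, 0], [3.6, -0.6, 3.1, 0, 0, 0, 0], [3.6, -0.5, 3.1, 0, 0, 0, 0], [3.6, 0, 0, 3, 0, 0, 0], [3.6, 0, 0, 4, 0, 0, 0], [3.6, 0, 0, 4, 0, 0, 0], [3.6, 0, 0, 2, 0, 0, 0], [3.6, 0, 0, 0, 0, 0, 0]]]'

```text
clock: 8.0
position: [0.4639, 0.3301, 0.1159]
tool_rot: [[-0.982, -0.188, -0.008], [-0.188, 0.982, -0.006], [0.008, -0.004, -1.0]]
wrist_force: [0.7, -0.7, -0.8]
gripper_width: 0.0412
```

```bash
python3 -c "
from h import *
from rig import optics
import cv2
go([.466,.3332,.0515],100.85)
for n in('top','scene'):
  d=optics.snapshot(n)['pixels'][:,:,::-1]
  d=d[140:270,70:220] if n=='top' else d[80:200,170:310]
  cv2.imwrite('pics/%s4c.png'%n,cv2.resize(d,None,fx=5,fy=4.5,interpolation=2))
"
```

```text
t 8.0 pos [0.4639 0.3301 0.1159] w 0.04121608133316263 F [ 0.6891 -0.7222 -0.8071]
delta cm (current axes) [-0.3214  0.2966  6.4356] tool y yaw 100.83357180544792 tilt z [-0.0075 -0.0057 -1.    ]
turn z units -0.0032856389104154006
q [-32.6203  37.4591  -7.8988 102.7105   7.3142  40.8702  56.3383]
```

View pics/scene4c.png

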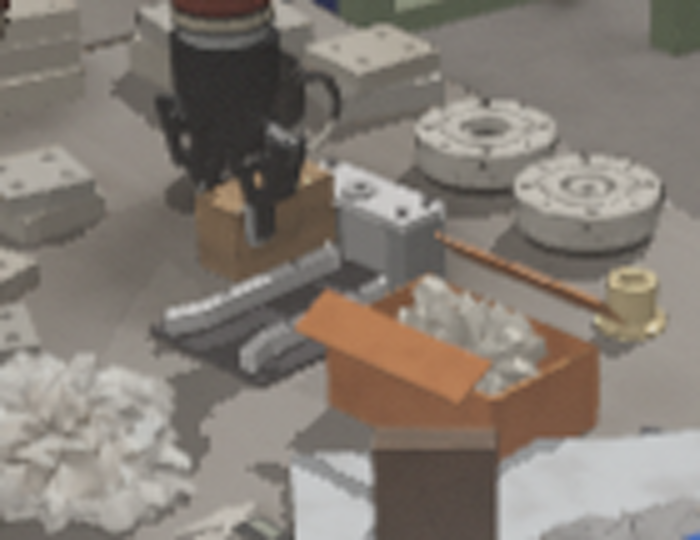

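View pics/top4c.png

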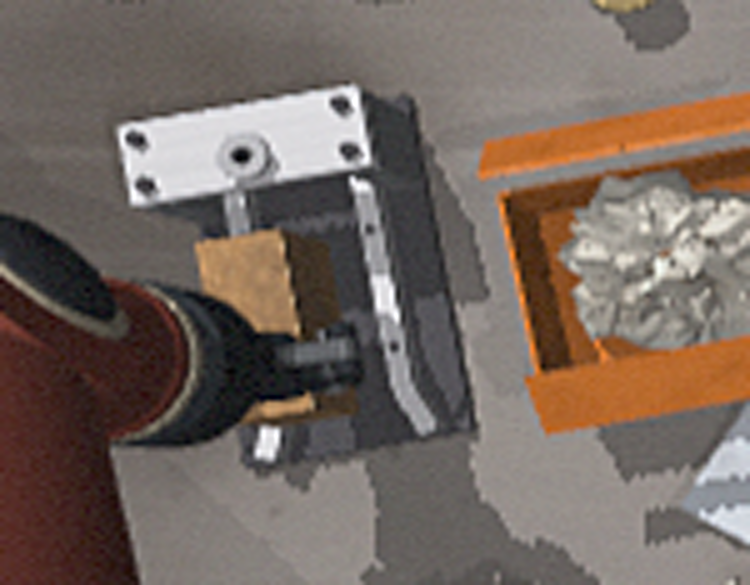

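```bash
python3 -c "
from h import *
p=np.array([.4639,.3301]);a=np.radians(10.83);u=np.array([np.cos(a),np.sin(a)]);v=np.array([-u[1],u[0]])
c=p+.028*u
for l in((.049,.021),(.049,-.021),(-.049,-.021)): print(proj('top',[*(c+l[0]*u+l[1]*v),.1364])[0])
print((109.2-.4,194-.4),(126.4-.4,191.6-.4), 'near-right',70+315/5, 140+412/4.5)
"
```

```text
[107.6888 193.3069]
[125.314  190.0272]
[132.1251 230.8185]
(108.8, 193.6) (126.0, 191.2) near-right 133.0 231.55555555555554
```

The observed block corners agree with the prediction to about 1 px (2 mm), which is well inside the 7 mm clearance per side. I'll lower it between the rails.

Call:
step_arm --rows '[[[3.6, -0.2, 0.2, 0.5, 0, 0, 0], [3.6, -0.1, 0.2, 1.0, 0, 0, 0], [3.6, 0, 0, 1.2, 0, 0, 0], [3.6, 0, 0, 1.2, 0, 0, 0], [3.6, 0, 0, 1.0, 0, 0, 0], [3.6, 0, 0, 0.6, 0, 0, 0], [3.6, 0, 0, 0.3, 0, 0, 0], [3.6, 0, 0, 0, 0, 0, 0]]]'

```text
clock: 8.9
position: [0.4684, 0.3366, 0.0613]
tool_rot: [[-0.982, -0.188, -0.001], [-0.188, 0.982, -0.001], [0.001, -0.0, -1.0]]
wrist_force: [0.3, 0.8, -0.8]
gripper_width: 0.0409
```

```bash
python3 -c "
from h import *
from rig import optics
import cv2
go([.466,.3345,.0515],100.85)
for n in('top','scene'):
  d=optics.snapshot(n)['pixels'][:,:,::-1]
  d=d[140:270,70:220] if n=='top' else d[80:200,170:310]
  cv2.imwrite('pics/%s5c.png'%n,cv2.resize(d,None,fx=5,fy=4.5,interpolation=2))
"
```

```text
t 8.9 pos [0.4684 0.3366 0.0613] w 0.040904591163172514 F [ 0.3246  0.798  -0.8411]
delta cm (current axes) [ 0.2789 -0.1596  0.9833] tool y yaw 100.8322822305038 tilt z [-0.0007 -0.0005 -1.    ]
turn z units -0.003543553899240237
q [-33.5256  42.4113  -6.9383 103.8653   8.3163  34.2645  55.2802]
```

View pics/scene5c.png

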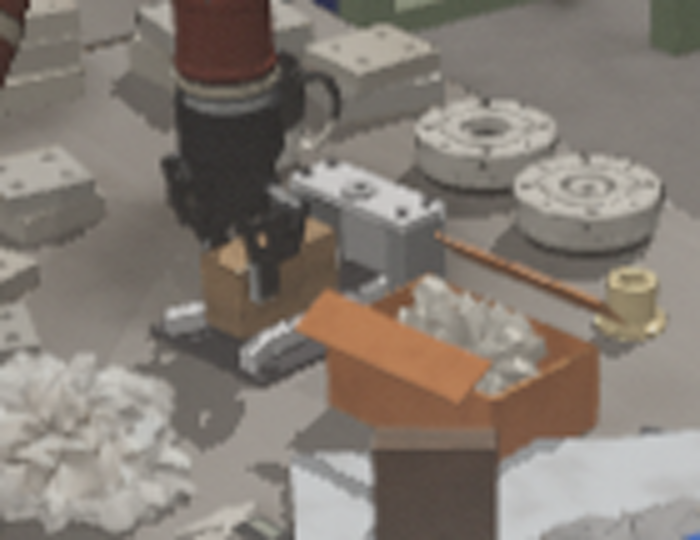

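View pics/top5c.png

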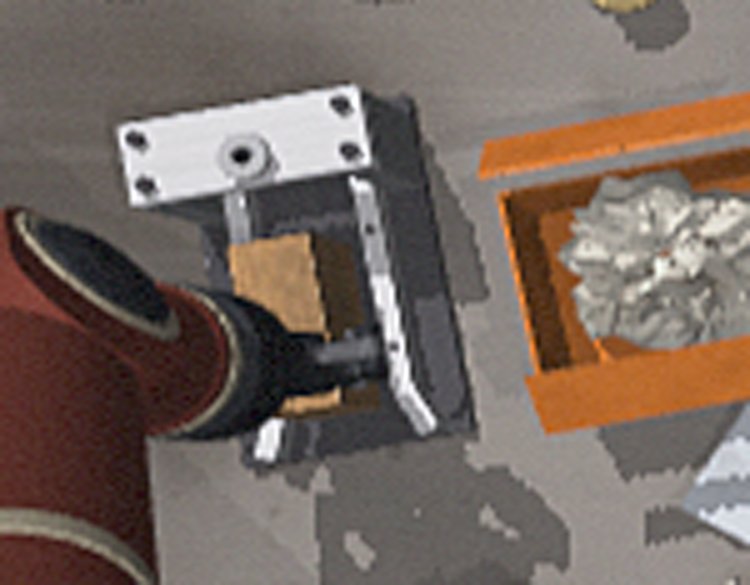

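The block sits between the rails, about 10 mm above the base. I'll lower it gently.

Call:
step_arm --rows '[[[3.6, 0, -0.16, 0.4, 0, 0, 0], [3.6, 0, 0, 0.3, 0, 0, 0], [3.6, 0, 0, 0.15, 0, 0, 0], [3.6, 0, 0, 0, 0, 0, 0], [3.6, 0, 0, 0, 0, 0, 0]]]'

```text
clock: 9.5
position: [0.4689, 0.3352, 0.0533]
tool_rot: [[-0.982, -0.188, -0.0], [-0.188, 0.982, 0.0], [0.0, 0.0, -1.0]]
wrist_force: [0.0, -0.1, -2.3]
gripper_width: 0.041
```

Call:
step_arm --rows '[[[3.6, 0, 0, 0.1, 0, 0, 0], [3.6, 0, 0, 0, 0, 0, 0], [3.6, 0, 0, 0, 0, 0, 0]]]'

```text
clock: 9.8
position: [0.4689, 0.3352, 0.0524]
tool_rot: [[-0.982, -0.188, 0.0], [-0.188, 0.982, 0.0], [-0.0, 0.0, -1.0]]
wrist_force: [0.2, -0.1, -0.8]
gripper_width: 0.0413
```

Call:
step_arm --rows '[[[3.6, 0, 0, 0.06, 0, 0, 0], [3.6, 0, 0, 0.04, 0, 0, 0], [3.6, 0, 0, 0, 0, 0, 0]]]'

```text
clock: 10.1
position: [0.4689, 0.3352, 0.0515]
tool_rot: [[-0.982, -0.188, 0.0], [-0.188, 0.982, 0.0], [-0.0, -0.0, -1.0]]
wrist_force: [-1.2, -1.1, 0.0]
gripper_width: 0.0413
```

Call:
step_arm --rows '[[[3.6, 0, 0, 0.05, 0, 0, 0], [3.6, -0.6, 0, 0, 0, 0, 0], [3.6, -0.9, 0, 0, 0, 0, 0], [3.6, -0.9, 0, 0, 0, 0, 0], [3.6, -0.9, 0, 0, 0, 0, 0], [3.6, -0.6, 0, 0, 0, 0, 0], [3.6, -0.3, 0, 0, 0, 0, 0], [3.6, 0, 0, 0, 0, 0, 0]]]'

```text
clock: 10.9
position: [0.5103, 0.3435, 0.0515]
tool_rot: [[-0.982, -0.188, -0.0], [-0.188, 0.982, 0.001], [0.0, 0.001, -1.0]]
wrist_force: [-2.8, 0.4, 5.3]
gripper_width: 0.0413
```

```bash
python3 -c "
from h import *
from rig import optics
import cv2
go([.5269,.3448,.0515],100.85)
for n in('top','scene'):
  d=optics.snapshot(n)['pixels'][:,:,::-1]
  d=d[140:270,70:220] if n=='top' else d[80:200,170:310]
  cv2.imwrite('pics/%s6c.png'%n,cv2.resize(d,None,fx=5,fy=4.5,interpolation=2))
"
```

```text
t 10.9 pos [0.5103 0.3435 0.0515] w 0.04126401596341788 F [-2.8489  0.3614  5.3332]
delta cm (current axes) [-1.6589 -0.1835 -0.0006] tool y yaw 100.82283593636663 tilt z [-0.0003  0.0005 -1.    ]
turn z units -0.005432812726672865
q [-31.6338  45.6085  -7.2284  97.662    8.4847  37.2575  57.3477]
```

View pics/scene6c.png

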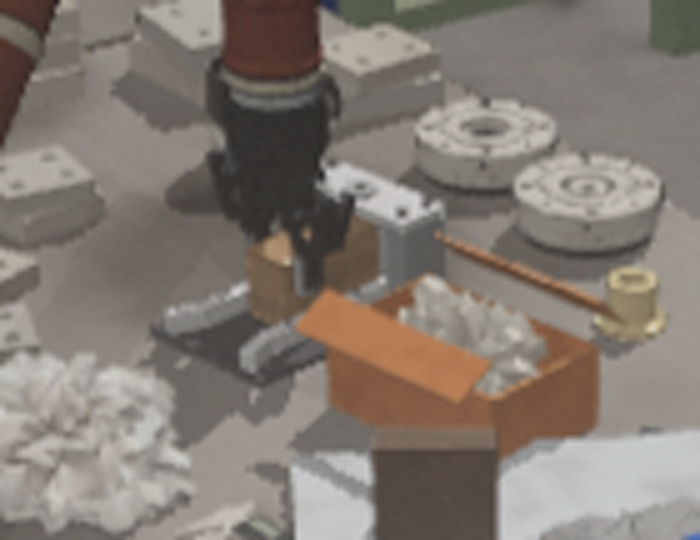

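View pics/top6c.png

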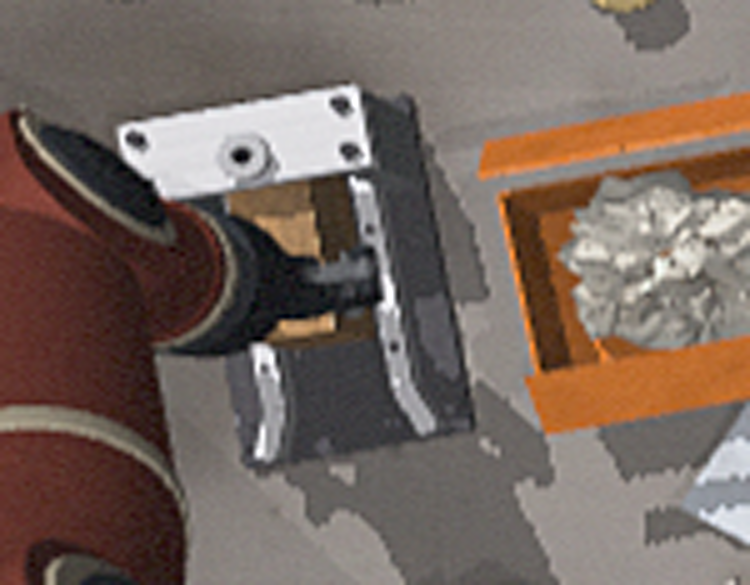

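The block is entering under the plate with light base contact (5 N). I'll go on in small steps until it meets the stop.

Call:
step_arm --rows '[[[3.6, -0.4, -0.1, 0, 0, 0, 0], [3.6, -0.4, 0, 0, 0, 0, 0], [3.6, -0.3, 0, 0, 0, 0, 0], [3.6, -0.1, 0, 0, 0, 0, 0], [3.6, 0, 0, 0, 0, 0, 0]]]'

```text
clock: 11.5
position: [0.5217, 0.3448, 0.0515]
tool_rot: [[-0.982, -0.188, -0.001], [-0.188, 0.982, 0.0], [0.001, 0.001, -1.0]]
wrist_force: [-3.7, -0.5, 5.8]
gripper_width: 0.0412
```

Call:
step_arm --rows '[[[3.6, -0.15, 0, 0, 0, 0, 0], [3.6, -0.1, 0, 0, 0, 0, 0], [3.6, 0, 0, 0, 0, 0, 0]]]'

```text
clock: 11.8
position: [0.524, 0.3453, 0.0515]
tool_rot: [[-0.982, -0.188, -0.001], [-0.188, 0.982, 0.0], [0.001, 0.001, -1.0]]
wrist_force: [-3.8, -0.0, 5.7]
gripper_width: 0.0414
```

Call:
step_arm --rows '[[[3.6, -0.1, 0, 0, 0, 0, 0], [3.6, -0.1, 0, 0, 0, 0, 0], [3.6, 0, 0, 0, 0, 0, 0]]]'

```text
clock: 12.1
position: [0.526, 0.3457, 0.0515]
tool_rot: [[-0.982, -0.188, -0.001], [-0.188, 0.982, 0.0], [0.001, 0.001, -1.0]]
wrist_force: [-3.3, -0.3, 5.3]
gripper_width: 0.0411
```

Call:
step_arm --rows '[[[3.6, -0.1, 0, 0, 0, 0, 0], [3.6, 0, 0, 0, 0, 0, 0]]]'

```text
clock: 12.3
position: [0.5269, 0.3459, 0.0515]
tool_rot: [[-0.982, -0.188, -0.001], [-0.188, 0.982, 0.0], [0.001, 0.001, -1.0]]
wrist_force: [-3.3, -0.3, 5.6]
gripper_width: 0.0412
```

Call:
step_arm --rows '[[[3.6, -0.1, 0, 0, 0, 0, 0], [3.6, 0, 0, 0, 0, 0, 0]]]'

```text
clock: 12.5
position: [0.5279, 0.3461, 0.0515]
tool_rot: [[-0.982, -0.188, -0.001], [-0.188, 0.982, 0.0], [0.001, 0.001, -1.0]]
wrist_force: [-3.2, -0.2, 6.1]
gripper_width: 0.0411
```

Call:
step_arm --rows '[[[3.6, -0.1, 0, 0, 0, 0, 0], [3.6, 0, 0, 0, 0, 0, 0]]]'

```text
clock: 12.7
position: [0.5281, 0.3461, 0.0515]
tool_rot: [[-0.982, -0.188, -0.003], [-0.188, 0.982, -0.0], [0.003, 0.0, -1.0]]
wrist_force: [-6.1, -1.3, 7.2]
gripper_width: 0.0413
```

Call:
step_arm --rows '[[[3.6, -0.1, 0, 0, 0, 0, 0], [3.6, 0, 0, 0, 0, 0, 0]]]'

```text
clock: 12.9
position: [0.5281, 0.3461, 0.0515]
tool_rot: [[-0.982, -0.189, -0.005], [-0.189, 0.982, -0.001], [0.005, -0.0, -1.0]]
wrist_force: [-7.1, -2.1, 8.8]
gripper_width: 0.0412
```

The TCP stalls at x 0.5281 (predicted 0.527) and the reaction force is growing, so the block is at the stop. I'll press a touch more, release and open partway.

Call:
step_arm --rows '[[[3.6, -0.1, 0, 0, 0, 0, 0], [3.6, 0, 0, 0, 0, 0, 0], [3.6, 0.1, 0, 0, 0, 0, 0], [4.6, 0, 0, 0, 0, 0, 0], [5.5, 0, 0, 0, 0, 0, 0], [6.3, 0, 0, 0, 0, 0, 0], [6.3, 0, 0, 0, 0, 0, 0], [6.3, 0, 0, 0, 0, 0, 0]]]'

```text
clock: 13.7
position: [0.5308, 0.3458, 0.0506]
tool_rot: [[-0.982, -0.188, 0.0], [-0.188, 0.982, -0.0], [-0.0, -0.0, -1.0]]
wrist_force: [-0.6, -0.5, -0.5]
gripper_width: 0.0629
```

```bash
python3 -c "
from h import *
go([.5269,.3448,.15],100.85)"
```

```text
t 13.7 pos [0.5308 0.3458 0.0506] w 0.06290023149203967 F [-0.5861 -0.4939 -0.5178]
delta cm (current axes) [ 0.3979 -0.0279 -9.936 ] tool y yaw 100.81367322612293 tilt z [ 0.0001 -0.0001 -1.    ]
turn z units -0.007265354775412902
q [-30.7604  46.8658  -7.355   94.4516   8.5099  39.2263  58.3985]
```

Call:
step_arm --rows '[[[6.3, 0.3, 0, -0.5, 0, 0, 0], [6.3, 0, 0, -1.5, 0, 0, 0], [6.3, 0, 0, -3, 0, 0, 0], [6.3, 0, 0, -4, 0, 0, 0], [6.3, 0, 0, -4, 0, 0, 0], [6.3, 0, 0, -3, 0, 0, 0], [6.3, 1, 3, 0, 0, 0, 0], [6.3, 1, 4, 0, 0, 0, 0]]]'

```text
clock: 14.5
position: [0.4972, 0.4086, 0.2143]
tool_rot: [[-0.983, -0.182, 0.005], [-0.182, 0.983, 0.001], [-0.005, 0.0, -1.0]]
wrist_force: [-0.4, 1.7, -1.0]
gripper_width: 0.063
```

Call:
step_arm --rows '[[[6.3, 1, 4, 0, 0, 0, 0], [6.3, 1, 4, 0, 0, 0, 0], [6.3, 1, 4, 0, 0, 0, 0], [6.3, 1, 4, 0, 0, 0, 0], [6.3, 1, 4, 0, 0, 0, 0], [6.3, 0, 0, 0, 0, 0, 0], [6.3, 0, 0, 0, 0, 0, 0]]]'

```text
clock: 15.2
position: [0.4065, 0.5986, 0.2116]
tool_rot: [[-0.982, -0.191, -0.0], [-0.191, 0.982, 0.001], [-0.0, 0.001, -1.0]]
wrist_force: [0.2, -0.1, -0.1]
gripper_width: 0.063
```

```bash
python3 -c "
from h import *
from rig import optics
import cv2
go([.5269,.3448,.15],100.85)
for n in('top','scene'):
  d=optics.snapshot(n)['pixels'][:,:,::-1]
  cv2.imwrite('pics/%s7.png'%n,d)
  d=d[150:250,85:175] if n=='top' else d[90:190,190:310]
  cv2.imwrite('pics/%s7c.png'%n,cv2.resize(d,None,fx=6,fy=6,interpolation=2))
"
```

```text
t 15.2 pos [0.4065 0.5986 0.2116] w 0.06297343046620658 F [ 0.164  -0.0836 -0.1499]
delta cm (current axes) [ -6.9708 -27.2133   6.1447] tool y yaw 101.0160777976108 tilt z [-0.      0.0007 -1.    ]
turn z units 0.03321555952216215
q [-53.5335  44.1314  -8.329   69.3919   6.2719  66.8689  39.0155]
```

View pics/scene7c.png

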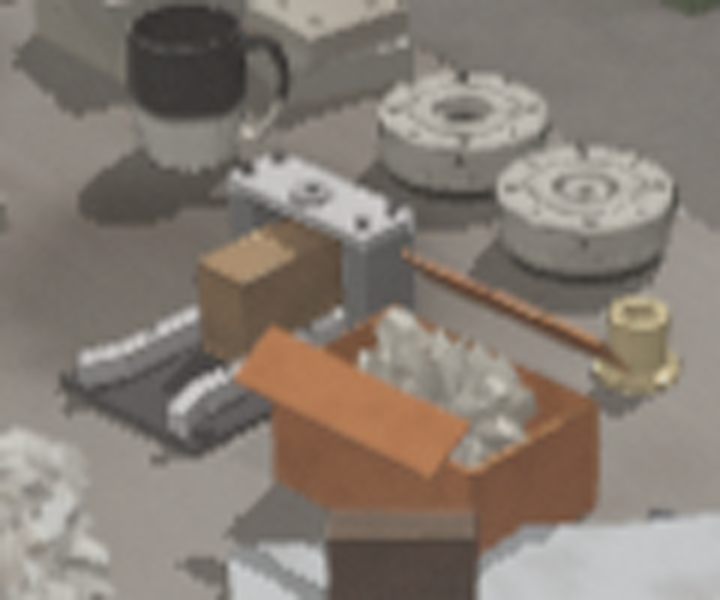

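View pics/top7c.png

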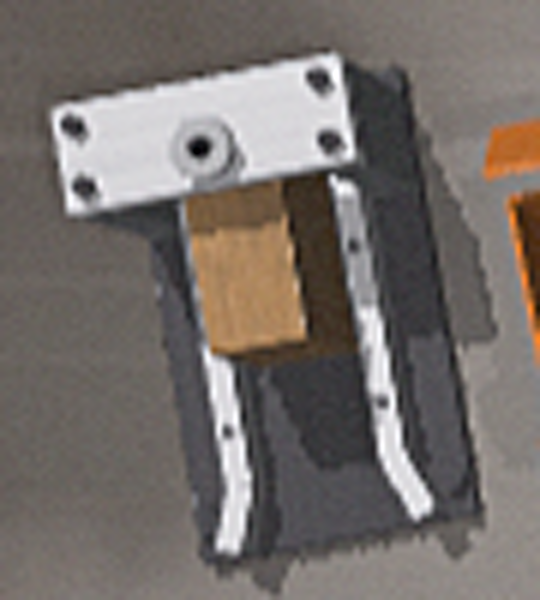

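View pics/top7.png

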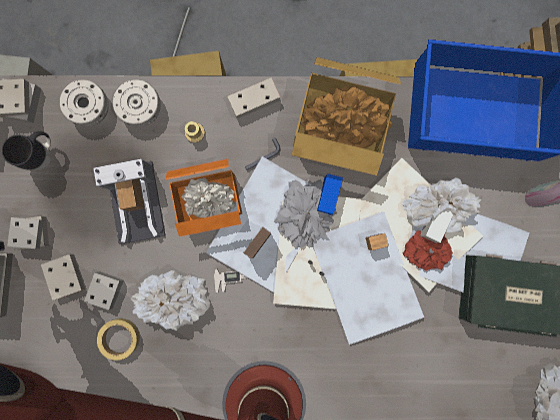

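```bash
python3 -c "
from h import *
a=np.radians(10.84);R=np.array([[np.cos(a),np.sin(a)],[-np.sin(a),np.cos(a)]])
for q in((306,337),(212,352)):
  print(R@(ray('top',cr(*q,(85,150),6),.072)[:2]-[.5544,.3501])*1000)
import cv2
A=cv2.imread('pics/top0.png').astype(int);B=cv2.imread('pics/top7.png').astype(int)
for n,(x,y) in dict(chock=(377,241),copper=(257,243)).items(): print(n,abs(A-B)[y-14:y+14,x-14:x+14].mean())
"
```

```text
[-47.2691 -20.5473]
[-46.1949  19.0454]
chock 6.0854591836734695
copper 2.6547619047619047
```

```bash
python3 -c "
import cv2,numpy as np
a=[cv2.resize(cv2.imread('pics/top%d.png'%i)[222:262,352:402],None,fx=8,fy=8,interpolation=2) for i in (0,7)]
cv2.imwrite('pics/chk.png',np.hstack(a))
"
```

```text
(no output)
```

View pics/chk.png

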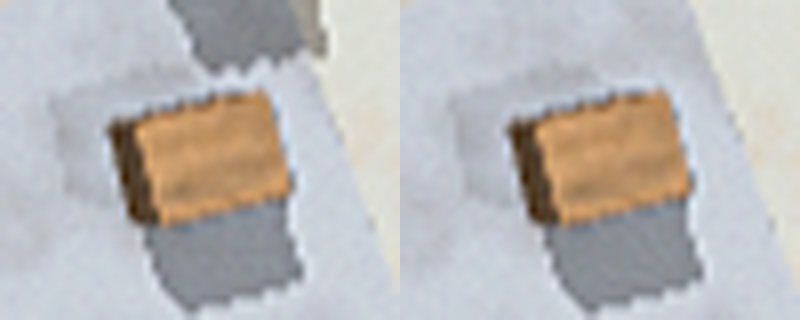

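The chock has not moved; only the block's shadow is gone. I'll hand the job in.

```bash
python3 -c "
from rig import manip
print(manip.close_job())"
```

```text
the job is handed in; nothing more can be done
None
```

The wooden block is in the drill jig, upright between the rails, under the jig plate and against the end stop. I released it and moved the arm clear, then handed the job in at about 15.3 s of the 38 s allowed.

- **How it went:** I gripped the block by its rear end and drew it back from under the carton flap. I then carried it over the orange box, lowered it between the rails and slid it home.
- **At the stop:** The tool stopped moving within about 1.5 mm of where I expected, and the push-back force rose to about 7 N.
- **Block position:** The last picture puts the block's rear edge at x = -46 to -47 mm in the jig frame, where -49 is nominal. That 2–3 mm gap is about the size of the camera calibration and jig-fit error. The block is centred to about 1 mm and square to within about 1.5°.
- **Other objects:** The chock has not moved. The copper block looks unchanged in the before and after pictures.
- **Forces:** The highest wrist force reported at the end of any move was about 11 N. I did not see the values between reports.

One check disagreed at first: the scene camera showed the undersides of the blocks about 20 mm too high. I put this down to the loose paper sheets, which measured about 15–20 mm above the bench and hide the bottom edges. The top edges measured at the right height, so I used those.

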